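# Switch off the milk frother with a fingertip

## Task

The milk frother (the appliance with the open steel jug and the black jug handle) has been left on: with a light push of the fingertips, tip its toggle lever fully over to the other side, then draw the hand back clear. Do not lift, carry or shove the frother, and do not touch the look-alike coffee grinder or disturb the jar, the toothpick holder and the spoon.

Things in the scene. Friction and masses are not known exactly. Their poses are not given: they have to be found in the camera images.
- frother: Milk frother, 1.5 kg, loose on rubber feet; slides at about 7 to 13 N. Black base 120 (its x) by 190 (its y) mm, flat top 40 mm above the shelf. Origin: centre of its underside. Centred at y = +45 mm an open steel jug, 76 mm wide, its top 120 mm above the shelf, with a black handle reaching y = +112. At y = -50 a steel toggle lever.
- frother_toggle (a joint): Frother's lever angle: 0 (on) leans 0.5 rad from upright to the base's +x, 0.5 upright, 1.0 (off) leans 0.5 rad to -x, at its stop. Starts at 0 to 0.12. Turns about the base's y; friction 0.02 N m, no spring, stays where left. Pivot at (0, -50, 40) mm in the base's frame, bar 10 mm thick, ball end 16 mm, ball centre 45 mm from the pivot.
- frother_toggle_tip (a point): Centre of the ball end of the frother's toggle lever, about 80 mm above the shelf; moves with the lever.
- grinder: Coffee grinder, 1.5 kg, loose, not to be touched. The same black base and steel toggle lever (at y = -50 mm) as the frother; centred at y = +45 mm a black drum with a clear cone hopper widening upward under a black lid 88 mm wide, top 134 mm above the shelf. Origin: centre of its underside.
- grinder_toggle_tip (a point): Centre of the ball end of the grinder's toggle lever, about 80 mm above the shelf; must stay where it is.
- cookie_jar: Empty glass cookie jar with a glass lid and knob, 116 mm across, 175 mm tall, loose, behind the appliances. Origin at the centre of its underside.
- toothpick_holder: Blue plastic toothpick holder with its flip cap shut, 44 mm across, 80 mm tall, 60 g, loose, in front of and between the appliances. Origin at the centre of its underside.
- spoon: Stainless serving spoon, 240 mm long, lying flat on the shelf to the robot's left. Origin under its middle, x along its length.
There are look-alikes about, which are no part of the job. Leave any brown or pink look-alike of the frother alone.

How it is judged (in metres and radians):
On the way:
1. the fingertips push the frother's lever over (value of joint frother_toggle between 0.15 and 0.8 rad and contact force between the fingers and frother above 0.1 N).
At the end, for the whole second after the job is handed in: The frother's lever is over to off (beyond 0.8 of 1.0 rad) and stays there; the frother stands at rest within 15 mm of its start, the grinder and its lever within 8 mm, the jar, toothpick holder and spoon within 10 mm (value of joint frother_toggle above 0.8 rad and distance of frother from where it was at the start of the episode below 0.015 m and angle between frother's own z axis and vertical below 0.05 rad and linear speed of frother below 0.02 m/s and distance of each of grinder, grinder_toggle_tip from where it was at the start of the episode below 0.008 m and distance of each of cookie_jar, toothpick_holder, spoon from where it was at the start of the episode below 0.01 m); the robot touches nothing.
It fails at once if the frother is lifted, carried or tipped (height (world z) of frother above 0.01 m or angle between frother's own z axis and vertical above 0.1 rad).
It fails at once if the frother is shoved more than 15 mm (distance of frother from where it was at the start of the episode above 0.015 m).
It fails at once if the frother is pressed harder than 20 N (contact force between any of the arm, the fingers and frother above 20 N).
It fails at once if the grinder is touched or moved (contact force between any of the arm, the fingers and grinder above 0.3 N or distance of any of grinder, grinder_toggle_tip from where it was at the start of the episode above 0.008 m).
It fails at once if a bystander is disturbed (distance of any of cookie_jar, toothpick_holder, spoon from where it was at the start of the episode above 0.01 m).
It also fails if it takes over 35 s, if anything falls off the work surface, if the arm or the gripper's body presses on something with over 40 N, if the wrist force passes 120 N, or if a joint passes its speed limit or range.

## Robot

A 6-joint arm with a two-finger parallel gripper is mounted at the origin on the work surface. World frame = base frame: x ahead of the robot, y to its left, z up, the work surface at z = 0. Lengths are in m, angles in degrees, forces in N, time in s.
With the tool pointing down it reaches from about 0.35 to 1 m from the base axis. Payload 7.1 kg.
Tool frame: the origin (TCP) lies at the very end of the fingers, on their centre line; the grasp point (between the pads) lies 19 mm behind it; z points along the fingers, y is the direction in which the jaws open and shut (so a half turn about z gives the same grasp; the last joint's range is limited). The gripper opens to 85 mm and grips with 20 to 120 N. Pads are 22 mm wide; open, the fingers measure 114 mm over their backs; the gripper's body (76 mm by 85 mm) begins 54 mm behind the grasp point. The pads swing forward as they close: fully open they stand 13 mm farther back than shut.
Start: joints at [-66.52, 24.242, 93.386, -0, 62.372, -1.089], TCP at [0.26, -0.568, 0.231] pointing down, gripper open.
Joint ranges: [-172.04, 172.04], [-51.8, 120.97], [4.93, 147.93], [-75.15, 255.16], [6.16, 154.13], [-145.62, 145.62]. Speed limits (degrees/s): [136.94, 136.94, 172.46, 180, 180, 180].

## Interface

Orientations are given as [roll, pitch, yaw] about the fixed x, y, z axes, in that order (R = Rz(yaw) Ry(pitch) Rx(roll)).
In Python, from rig import bot gives the robot as it stands.
- The arm moves only by the tool jog_arm, never from a script. Its argument "series" is a list of rows, each a list of 5 numbers: the shift along the world's x, y, z in mm, then the turn about the world's z in degrees, then the closure in counts, from 0 (fully open) to 255 (shut). A call has exactly 5 rows; each row shifts and turns the commanded pose from where the row before left it; what a row does not reach is not made up. A row lasts 1/10 s, in which the tool goes at most 50 mm and 8.59 degrees, less where a joint would pass 70% of its speed; a pose out of reach is approached as far as the arm can. A call with a gripper value outside its range is refused whole. The fingers move at their own pace and stop on an object; "grip_force" is the grip in N (left out, the last holds). Time passes only in rows, so rows that do not move let the fingers close, or fill a call up. It gives the time, the measured TCP pose, the force and the opening at its end, in the units of the state.
- bot.get_obs(): the state, without advancing time (a new reading comes with each control period).
- bot.capture(name): name is "side" or "top"; returns a dict with "pixels" (420x560x3 uint8, red, green, blue), "z_map" (420x560 float32, m along the optical axis (not along the pixel's ray), 0 where there is no reading), "fx", "fy", "cx", "cy" (pixels), "distortion" ([k1, k2, p1, p2, k3] as OpenCV has them; the pictures are not rectified), "xyz" and "rotation" of the camera in the world. Camera axes: x right, y down, z forward; pixel columns grow to the right and rows downward; lengths in m; the calibration is good to about 2 mm. A picture is of the moment at which its call begins.
- bot.job_done(): hands the job in, once; it reports no verdict.
The state is a dict: "clock": time; "q": joint angles; "qd": joint speeds; "tau": joint torques, N m; "position": TCP position; "tcp_rot": TCP orientation; "wrist_force": force on the tool from outside, world axes, zero at the start; "ft_torque": the same for the moment, N m; "grip_width": opening from 0.0 (shut) to 1.0 (fully open).
Only numpy, scipy, OpenCV 4.12 (cv2) and the standard library are available. Lean on these libraries where they do the work, as an engineer would, in place of code of your own. Each camera call takes 0.05 s, during which the arm holds its last target.

## Working session

There is one attempt and no reset: what is moved stays moved. The work goes in short steps, Python scripts to look and compute and a tool call to move; the robot and the scene stay as the last step left them, time stands still between calls to the robot, and variables do not carry over. Pictures are saved under pics/ and viewed, and the job is handed in when it is done.

Besides the shell and the picture viewer there is one more tool, called by a JSON object that holds its "api" and its "payload", one argument or row to a line. jog_arm: Moves the arm, as the interface text tells. Its arguments: {"type":"object","properties":{"series":{"type":"array"},"grip_force":{"type":"number"}},"required":["series"]}

```bash
mkdir -p pics; ls
python3 - <<'E'
from rig import bot
import cv2,numpy as np
o=bot.get_obs();print(o['clock'],o['position'],o['tcp_rot'],o['wrist_force'])
for n in('side','top'):
    c=bot.capture(n);np.savez(f'{n}0.npz',**c)
    cv2.imwrite(f'pics/{n}0.png',c['pixels'][:,:,::-1]);print(n,c['fx'],c['cx'],c['cy'],c['distortion'],c['xyz'],c['rotation'])
E
```

```text
pics
0.0 [ 0.25967676 -0.56789623  0.23056699] [-1.79912029e+02 -2.15134023e-03  2.45677400e+01] [ 0.65942319  0.3397522  -0.23405397]
side 431.1414439678104 276.33285179858467 206.71916378945153 [0.01333452 0.         0.         0.         0.        ] [-0.00798115  0.83201487  0.76981107] [-127.71788208   -0.84570793 -144.73645127]
top 487.0366299854762 274.0771850852769 202.63535314673874 [-0.01083189  0.          0.          0.          0.        ] [0.31196927 0.09890831 1.09443512] [-1.68110593e+02 -1.56163026e-01 -9.08482914e+01]
```

View pics/side0.png

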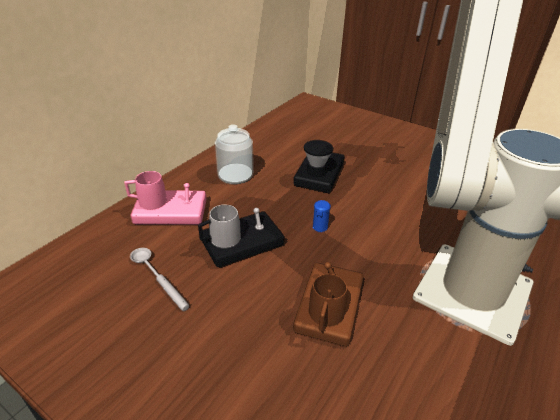

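View pics/top0.png

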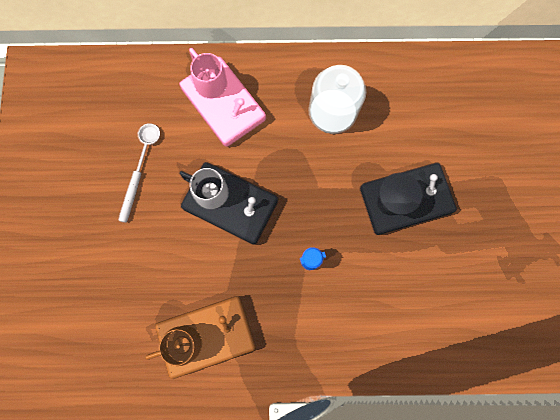

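The frother is the black base with the grey jug: side ≈(240,235), top ≈(232,203), with its lever ball at side ≈(257,211) and top ≈(250,202). The grinder is at top (408,198) and the blue holder at top (312,259). Next I'll zoom in and measure.

```bash
cat > h.py <<'E'
import numpy as np,cv2
from scipy.spatial.transform import Rotation as Ro
def load(n): return dict(np.load(n))
def cam(c):
    K=np.array([[c['fx'],0,c['cx']],[0,c['fy'],c['cy']],[0,0,1]],float)
    return K,np.array(c['distortion'],float),Ro.from_euler('xyz',c['rotation'],degrees=True).as_matrix(),np.array(c['xyz'])
def rays(c,uv):
    K,d,R,t=cam(c);p=cv2.undistortPoints(np.array(uv,float).reshape(-1,1,2),K,d)[:,0]
    return t,np.c_[p,np.ones(len(p))]@R.T
def plane(c,uv,z):
    t,r=rays(c,uv);return t+r*((z-t[2])/r[:,2])[:,None]
def cloud(c):
    v,u=np.mgrid[:420,:560];t,r=rays(c,np.stack([u,v],-1).reshape(-1,2))
    return (t+r*c['z_map'].reshape(-1,1)).reshape(420,560,3)
def tri(c1,p1,c2,p2):
    a,r=rays(c1,[p1]);b,s=rays(c2,[p2]);r=r[0]/np.linalg.norm(r[0]);s=s[0]/np.linalg.norm(s[0])
    x=np.linalg.lstsq(np.c_[r,-s],b-a,rcond=None)[0];P=a+r*x[0];Q=b+s*x[1];return (P+Q)/2,np.linalg.norm(P-Q)
def proj(c,P):
    K,d,R,t=cam(c);return cv2.projectPoints(((np.array(P)-t)@R).reshape(-1,1,3),np.zeros(3),np.zeros(3),K,d)[0][:,0]
E
python3 - <<'E'
from h import *
for n,(u,v,w,h) in dict(side=(185,190,120,90),top=(165,145,133,100)).items():
    c=load(n+'0.npz');im=c['pixels'][v:v+h,u:u+w,::-1]
    im=np.clip(im.astype(float)*1.5,0,255).astype('u1')
    cv2.imwrite(f'pics/{n}z.png',cv2.resize(im,None,fx=6,fy=6,interpolation=cv2.INTER_CUBIC))
c=load('top0.npz');P=cloud(c);I=c['pixels'].astype(int)
m=(I.max(2)<75)&(abs(P[...,2]-.04)<.006);m=m.astype('u1')
k,l,s,ce=cv2.connectedComponentsWithStats(m)
for i in range(1,k):
    if s[i,4]>400:
        q=P[l==i];r=cv2.minAreaRect((q[:,:2]*1000).astype('f4'));print(s[i],np.median(q[:,2]),r)
E
```

```text
[ 181  162   97   81 2481] 0.038626221897715585 ((538.9939575195312, 191.724365234375), (188.2926025390625, 118.7424545288086), 62.577327728271484)
[ 362  163   94   71 2532] 0.038350371155235985 ((543.3410034179688, -207.7084197998047), (118.31037902832031, 187.09608459472656), 15.477331161499023)
```

View pics/sidez.png

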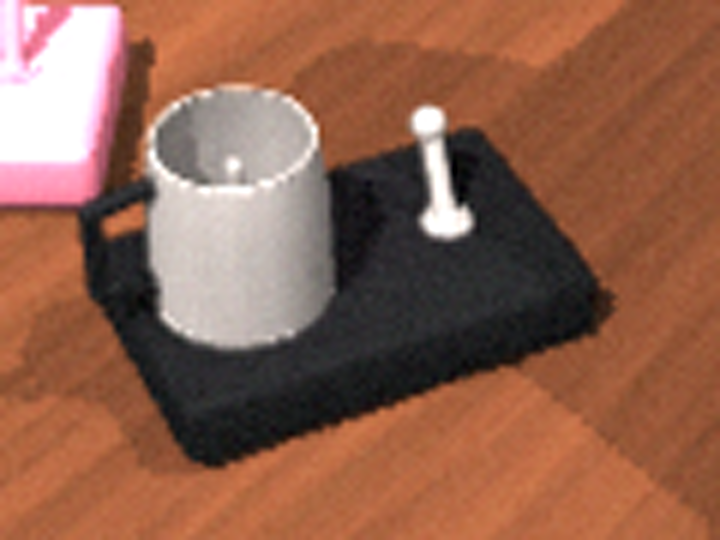

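View pics/topz.png

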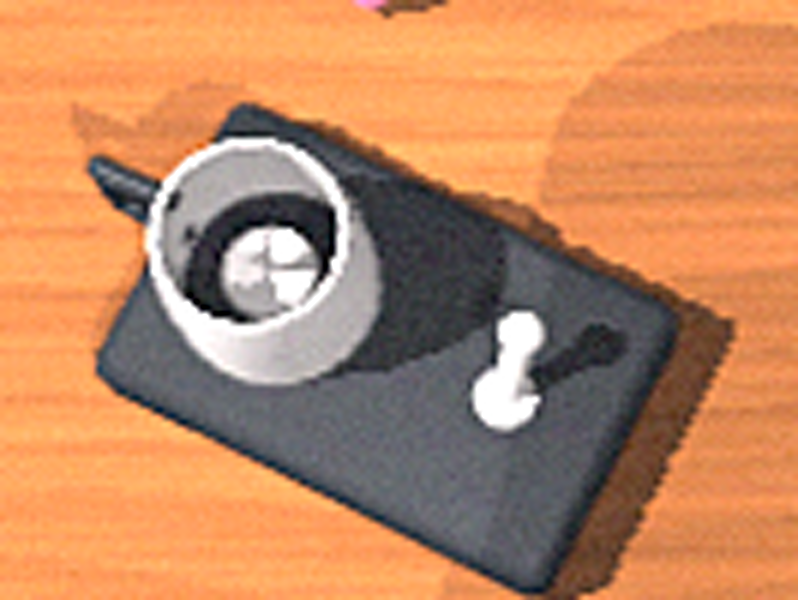

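Run:
```python
from h import *
s=load('side0.npz');t=load('top0.npz')
B,g=tri(s,(256.3,210.5),t,(251.8,200.0));print('ball',B,g)
P=cloud(t);I=t['pixels'].astype(int)
# bright lever blob refinement
for n,c,(u,v) in(('s',s,(256,210)),('t',t,(252,200))):
    I=c['pixels'].astype(int);m=((I.min(2)>120)&(I.max(2)-I.min(2)<40)).astype('u1')
    k,l,st,ce=cv2.connectedComponentsWithStats(m);i=l[v,u];print(n,st[i]);
    print(l[v-6:v+24,u-10:u+10].__eq__(i).astype(int) if n=='t' else '')
a=np.deg2rad(62.58);ey=np.array([np.cos(a),np.sin(a),0]);ex=np.array([ey[1],-ey[0],0])
for O in (np.array([.539,.1917,0]),):
    piv=O-.05*ey+[0,0,.04];d=B-piv;print('piv',piv,'d in base',d@ex,d@ey,d[2],'angle from upright',np.arctan2(d@ex,d[2]),np.linalg.norm(d))
    print('ex',ex,'ey',ey)
    for ly in(-95,95):
        for lx in(-60,60):print(proj(t,O+lx*.001*ex+ly*.001*ey+[0,0,.04])[0],proj(s,O+lx*.001*ex+ly*.001*ey+[0,0,.04])[0])
    for c in(s,t):print('pivot',proj(c,piv))
# jug rim fit top
print('bystanders')
for n,(u,v) in dict(holder=(312,259),drum=(402,195),jug=(208,188),gball=(433,179)).items(): print(n,plane(t,[(u,v)],{'holder':.08,'drum':.134,'jug':.12,'gball':.08}[n]))
```

```text
ball [0.53210754 0.14038648 0.07886733] 7.987470844054142e-05
s [254 208   9  21  82]

t [244 197  11  20 132]
[[0 0 0 0 0 0 0 0 0 0 0 0 0 0 0 0 0 0 0 0]
 [0 0 0 0 0 0 0 0 0 0 0 0 0 0 0 0 0 0 0 0]
 [0 0 0 0 0 0 0 0 0 0 0 0 0 0 0 0 0 0 0 0]
 [0 0 0 0 0 0 0 0 1 1 1 1 0 0 0 0 0 0 0 0]
 [0 0 0 0 0 0 1 1 1 1 1 1 1 0 0 0 0 0 0 0]
 [0 0 0 0 0 0 1 1 1 1 1 1 1 0 0 0 0 0 0 0]
 [0 0 0 0 0 0 1 1 1 1 1 1 1 0 0 0 0 0 0 0]
 [0 0 0 0 0 0 1 1 1 1 1 1 1 0 0 0 0 0 0 0]
 [0 0 0 0 0 0 0 1 1 1 1 1 1 0 0 0 0 0 0 0]
 [0 0 0 0 0 0 0 1 1 1 1 1 0 0 0 0 0 0 0 0]
 [0 0 0 0 0 0 1 1 1 1 1 0 0 0 0 0 0 0 0 0]
 [0 0 0 0 0 0 1 1 1 1 1 0 0 0 0 0 0 0 0 0]
 [0 0 0 0 0 1 1 1 1 1 0 0 0 0 0 0 0 0 0 0]
 [0 0 0 0 1 1 1 1 1 1 0 0 0 0 0 0 0 0 0 0]
 [0 0 0 1 1 1 1 1 1 1 0 0 0 0 0 0 0 0 0 0]
 [0 0 1 1 1 1 1 1 1 1 0 0 0 0 0 0 0 0 0 0]
 [0 0 1 1 1 1 1 1 1 0 0 0 0 0 0 0 0 0 0 0]
 [0 0 1 1 1 1 1 1 1 1 1 1 1 0 0 0 0 0 0 0]
 [0 0 1 1 1 1 1 1 1 1 1 1 0 0 0 0 0 0 0 0]
 [0 0 1 1 1 1 1 1 1 1 1 1 0 0 0 0 0 0 0 0]
 [0 0 0 1 1 1 1 1 1 1 1 0 0 0 0 0 0 0 0 0]
 [0 0 0 0 1 1 1 1 1 1 0 0 0 0 0 0 0 0 0 0]
 [0 0 0 0 0 0 0 1 0 0 0 0 0 0 0 0 0 0 0 0]

[... 333 characters left out ...]
      ] d in base 0.017512248103246312 0.0012772700048441306 0.03886733403149099 angle from upright 0.4233234191575811 0.04264950066542897
ex [ 0.88765469 -0.46050966  0.        ] ey [0.46050966 0.88765469 0.        ]
[255.26267854 244.28561933] [285.80937358 234.31187006]
[279.84064048 196.11238884] [265.12695992 208.4205783 ]
[178.64232061 205.92036686] [215.90738966 257.68044131]
[204.37600305 159.28433933] [199.16095526 228.38788972]
pivot [[259.78521536 225.75363377]]
pivot [[249.44478554 210.93857187]]
bystanders
holder [[0.40463756 0.01592881 0.08      ]]
drum [[ 0.52623094 -0.16594547  0.134     ]]
jug [[0.54976611 0.22868599 0.12      ]]
gball [[ 0.57265757 -0.25024502  0.08      ]]
```

{"api": "jog_arm", "payload": {
  "series": [
    [16,34,0,1.9,255],
    [16,34,0,1.9,255],
    [16,34,0,1.9,255],
    [16,34,0,1.9,255],
    [16,34,0,1.9,255]
  ]
}}

```text
clock: 0.6
position: [0.3401, -0.3968, 0.231]
tcp_rot: [-180.0, 0.0, 34.1]
wrist_force: [0.5, -0.4, 0.3]
grip_width: 0.146
```

{"api": "jog_arm", "payload": {
  "series": [
    [16,34,0,1.9,255],
    [16,34,0,1.9,255],
    [16,34,0,1.9,255],
    [16,34,0,1.9,255],
    [16,34,0,1.9,255]
  ]
}}

```text
clock: 1.1
position: [0.4201, -0.2268, 0.2312]
tcp_rot: [-180.0, 0.0, 43.6]
wrist_force: [1.2, -0.2, -0.2]
grip_width: -0.002
```

{"api": "jog_arm", "payload": {
  "series": [
    [16,34,0,1.9,255],
    [16,34,0,1.9,255],
    [16,34,0,1.9,255],
    [16,34,0,1.9,255],
    [16,34,0,1.9,255]
  ]
}}

```text
clock: 1.6
position: [0.5002, -0.0568, 0.2312]
tcp_rot: [-180.0, 0.0, 53.2]
wrist_force: [-0.2, 0.1, 0.4]
grip_width: 0.001
```

{"api": "jog_arm", "payload": {
  "series": [
    [16,34,0,1.9,255],
    [16,34,0,1.9,255],
    [16,34,0,1.9,255],
    [16,34,0,1.9,255],
    [16,34,0,1.9,255]
  ]
}}

```text
clock: 2.1
position: [0.5801, 0.1131, 0.231]
tcp_rot: [-180.0, 0.0, 62.7]
wrist_force: [0.3, -0.9, 1.0]
grip_width: -0.001
```

{"api": "jog_arm", "payload": {
  "series": [
    [1,2,-30,0,255],
    [0,0,-35,0,255],
    [0,0,-35,0,255],
    [0,0,-33,0,255],
    [0,0,-30,0,255]
  ]
}}

```text
clock: 2.6
position: [0.5802, 0.1136, 0.0664]
tcp_rot: [-179.9, 0.0, 62.6]
wrist_force: [-0.2, -0.0, 0.5]
grip_width: 0.001
```

Run:
```python
from rig import bot
from h import *
for n,(u,v,w,h) in dict(side=(165,150,160,120),top=(165,125,160,120)).items():
    c=bot.capture(n);np.savez(f'{n}1.npz',**c);im=c['pixels'][v:v+h,u:u+w,::-1]
    cv2.imwrite(f'pics/{n}1.png',cv2.resize(im,None,fx=5,fy=5,interpolation=cv2.INTER_CUBIC))
o=bot.get_obs();print(o['position'],o['wrist_force'])
```

```text
[0.57750549 0.11302878 0.06423934] [-1.14322099  0.11606684  0.41547042]
```

View pics/side1.png

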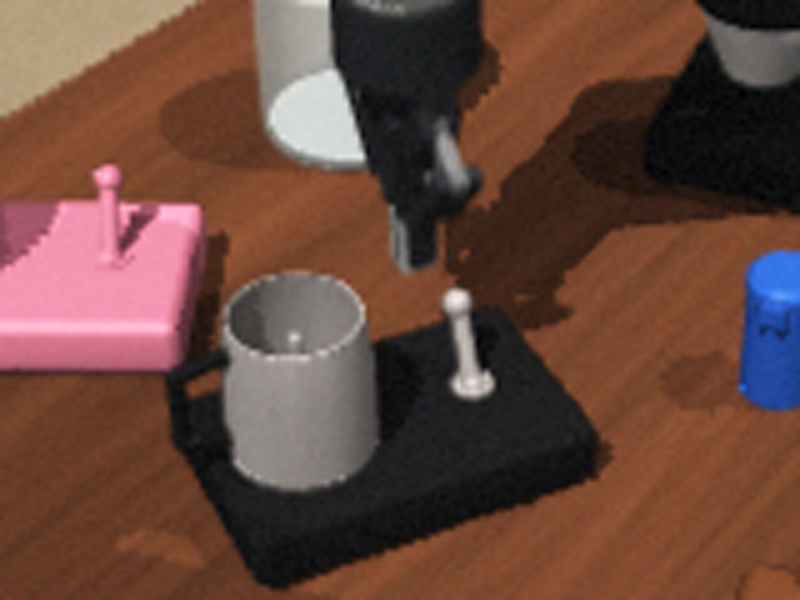

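View pics/top1.png

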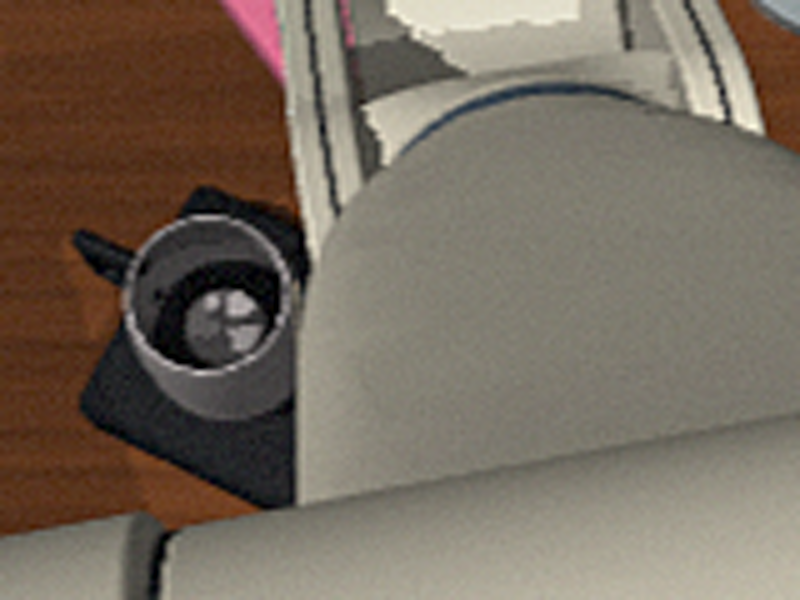

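The side view shows the shut fingers (tip at crop (413,265), full-frame ≈(247.6,203)) behind the lever ball (crop (457,302)), clear of the jug and nothing touched. The top view is blocked by the arm. The last pose reading shifted a bit, so I'll check it.

Run:
```python
from rig import bot
from h import *
o=bot.get_obs();print(o['clock'],o['position'],o['qd'],o['wrist_force'])
c=load('side1.npz')
print(proj(c,[o['position'],[.581,.115,.068],[.5321,.1404,.079]]))
```

```text
2.7 [0.57750549 0.11302878 0.06423934] [ 0.02739871 -3.72306545 -2.3291398  -0.03480169  3.12643795 -0.0250758 ] [-1.14322099  0.11606684  0.41547042]
[[249.13044032 203.52838469]
 [247.62128736 202.30795127]
 [256.28346142 210.45961945]]
```

{"api": "jog_arm", "payload": {
  "series": [
    [0,0,0,0,255],
    [0,0,0,0,255],
    [0,0,0,0,255],
    [0,0,0,0,255],
    [0,0,0,0,255]
  ]
}}

```text
clock: 3.2
position: [0.5814, 0.1137, 0.0693]
tcp_rot: [179.9, -0.1, 62.6]
wrist_force: [0.3, 0.4, 0.7]
grip_width: 0.003
```

{"api": "jog_arm", "payload": {
  "series": [
    [-4.4,2.3,0,0,255],
    [-4.4,2.3,0,0,255],
    [-4.4,2.3,0,0,255],
    [-4.4,2.3,0,0,255],
    [-4.4,2.3,0,0,255]
  ]
}}

```text
clock: 3.7
position: [0.5583, 0.1254, 0.0683]
tcp_rot: [-180.0, 0.0, 62.6]
wrist_force: [0.5, 0.4, 0.6]
grip_width: -0.003
```

{"api": "jog_arm", "payload": {
  "series": [
    [-2.7,1.4,0,0,255],
    [-2.7,1.4,0,0,255],
    [-2.7,1.4,0,0,255],
    [-2.7,1.4,0,0,255],
    [-2.7,1.4,0,0,255]
  ]
}}

```text
clock: 4.2
position: [0.5456, 0.1322, 0.0685]
tcp_rot: [180.0, -0.0, 62.6]
wrist_force: [1.1, -0.4, 0.5]
grip_width: 0.003
```

```bash
cat > look.py <<'E'
import sys
from rig import bot
from h import *
k=sys.argv[1];u,v,w,h=185,170,120,90
c=bot.capture('side');np.savez(f'side{k}.npz',**c);im=c['pixels'][v:v+h,u:u+w,::-1]
im=np.clip(im*1.5,0,255).astype('u1')
cv2.imwrite(f'pics/side{k}.png',cv2.resize(im,None,fx=6,fy=6,interpolation=cv2.INTER_CUBIC))
o=bot.get_obs();p=o['position'];ex=np.array([.8877,-.4605,0]);print(o['clock'],p,'s',(p-[.5321,.1404,0])@ex,o['wrist_force'],o['wrist_force']@ex)
E
python3 look.py 2
```

```text
4.25 [0.54505947 0.13232531 0.06841543] s 0.015222513873309737 [0.68879167 0.52353596 1.50758258] 0.3703520538637765
```

View pics/side2.png

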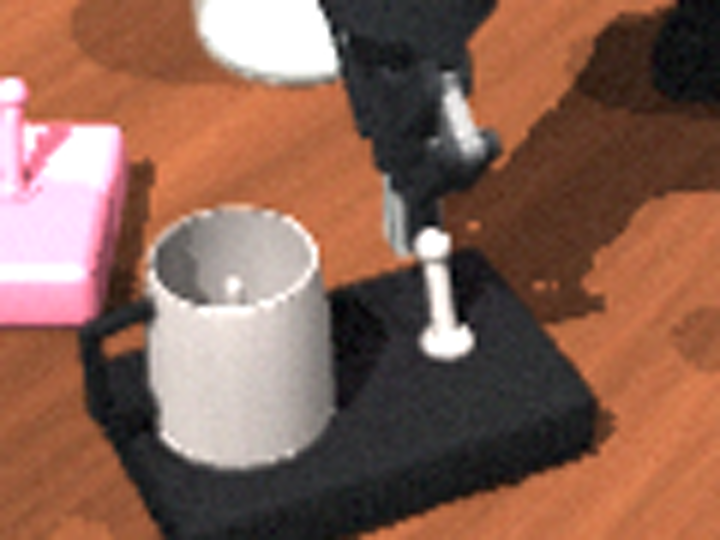

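The ball has started to move: it is at crop (434,243), against (428,243) before. The fingers are touching it and the base hasn't shifted. I'll keep pushing.

{"api": "jog_arm", "payload": {
  "series": [
    [-1.8,0.9,0,0,255],
    [-1.8,0.9,0,0,255],
    [-1.8,1.0,0,0,255],
    [-1.8,0.9,0,0,255],
    [-1.8,0.9,0,0,255]
  ]
}}

```text
clock: 4.75
position: [0.5362, 0.1368, 0.0683]
tcp_rot: [-180.0, 0.0, 62.6]
wrist_force: [0.3, -0.7, 0.2]
grip_width: -0.0
```

{"api": "jog_arm", "payload": {
  "series": [
    [-1.8,0.9,0,0,255],
    [-1.8,0.9,0,0,255],
    [-1.8,1.0,0,0,255],
    [-1.8,0.9,0,0,255],
    [-1.8,0.9,0,0,255]
  ]
}}

```text
clock: 5.25
position: [0.5272, 0.1414, 0.0683]
tcp_rot: [-180.0, 0.0, 62.6]
wrist_force: [0.5, -0.8, 0.0]
grip_width: 0.004
```

```bash
python3 look.py 3
```

```text
5.3 [0.52687782 0.14146296 0.06826073] s -0.00512522034549564 [-0.1183911  -0.60520985 -0.40421433] 0.17360335816588768
```

View pics/side3.png

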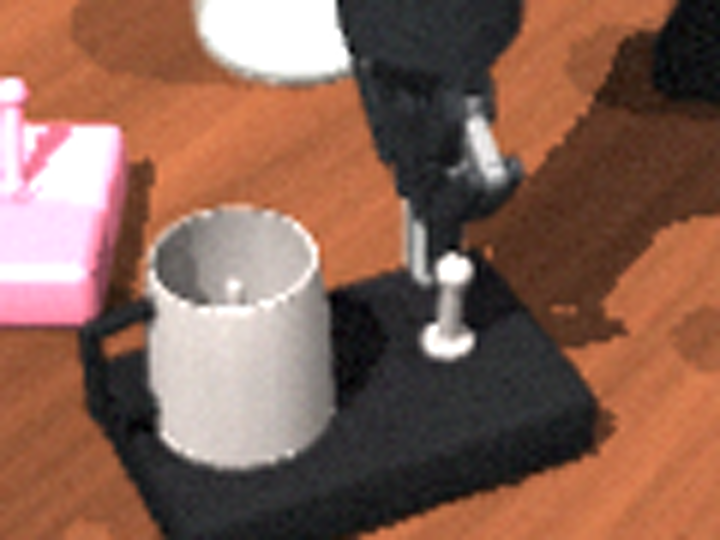

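The lever is now past upright, with the ball at crop (455,268) and the base unmoved. I'll turn the ball's pixel position into a lever angle.

Run:
```python
from h import *
c=load('side0.npz');ex=np.array([.8877,-.4605,0])
piv=np.array([.51597,.14732,.04])
for q in np.arange(0,1.01,.1):
    a=.5-q;p=piv+.045*(np.sin(a)*ex+np.array([0,0,np.cos(a)]));u=proj(c,p)[0];print(round(q,1),((u-[185,170])*6).round(0))
```

```text
0.0 [426. 236.]
0.1 [430. 237.]
0.2 [434. 240.]
0.3 [439. 244.]
0.4 [443. 248.]
0.5 [448. 254.]
0.6 [452. 260.]
0.7 [457. 267.]
0.8 [461. 275.]
0.9 [466. 283.]
1.0 [470. 293.]
```

{"api": "jog_arm", "payload": {
  "series": [
    [-1.4,0.7,0,0,255],
    [-1.4,0.7,0,0,255],
    [-1.4,0.8,0,0,255],
    [-1.4,0.7,0,0,255],
    [-1.4,0.7,0,0,255]
  ]
}}

```text
clock: 5.8
position: [0.5202, 0.1449, 0.0683]
tcp_rot: [-180.0, 0.0, 62.6]
wrist_force: [-0.1, 0.3, -0.3]
grip_width: -0.002
```

```bash
python3 look.py 4
```

```text
5.85 [0.52002339 0.14500829 0.06828036] s -0.012842521694066456 [-0.28055903  0.19973468 -0.66354635] -0.34103006780402717
```

View pics/side4.png

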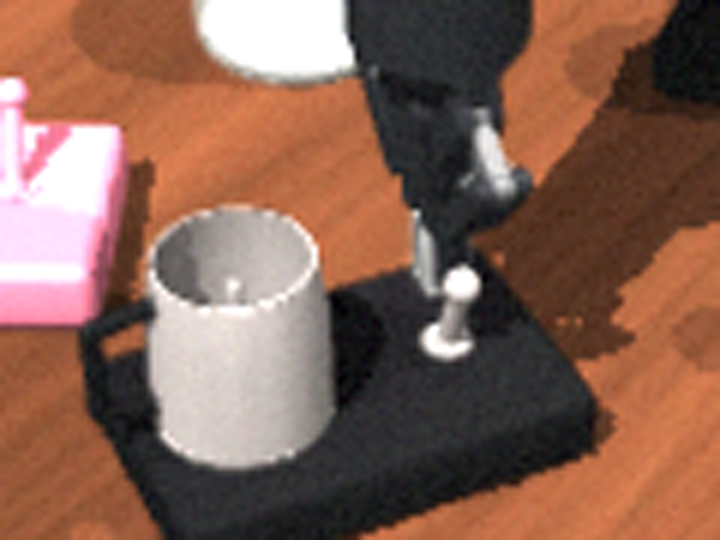

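The ball is at crop (461,285), which puts the lever at about 0.87. I'll push a few more millimetres and watch for the stop.

{"api": "jog_arm", "payload": {
  "series": [
    [-0.7,0.4,0,0,255],
    [-0.7,0.4,0,0,255],
    [-0.7,0.3,0,0,255],
    [-0.7,0.4,0,0,255],
    [0,0,0,0,255]
  ]
}}

```text
clock: 6.35
position: [0.5175, 0.1465, 0.0683]
tcp_rot: [-180.0, 0.0, 62.6]
wrist_force: [0.7, 0.9, -1.1]
grip_width: 0.002
```

```bash
python3 look.py 5
```

```text
6.4 [0.51749056 0.14645537 0.06832604] s -0.015757297901333112 [-0.04575565  0.48403341  0.59198197] -0.26351467237222026
```

View pics/side5.png

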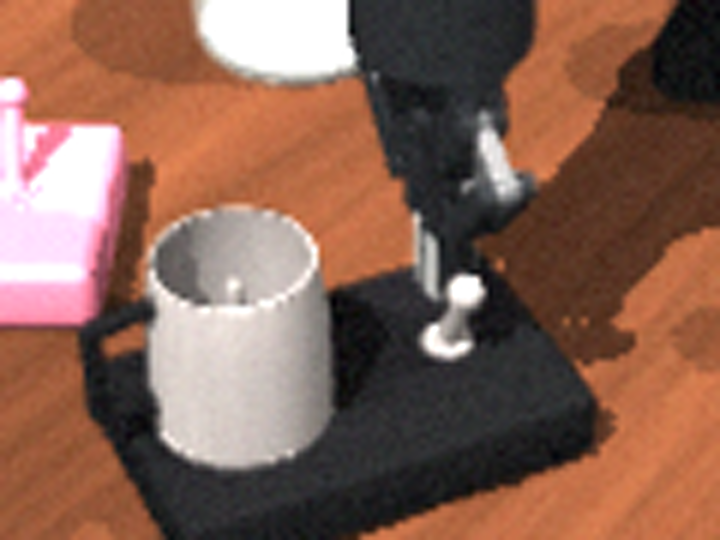

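The ball is at crop (466,293), about 0.95, with no force rise. I'll nudge it a little further and then draw back.

{"api": "jog_arm", "payload": {
  "series": [
    [-0.5,0.2,0,0,255],
    [-0.5,0.3,0,0,255],
    [-0.4,0.2,0,0,255],
    [0,0,0,0,255],
    [0,0,0,0,255]
  ]
}}

```text
clock: 6.9
position: [0.5161, 0.1471, 0.0683]
tcp_rot: [-180.0, 0.0, 62.6]
wrist_force: [-0.0, 0.1, -0.5]
grip_width: -0.003
```

{"api": "jog_arm", "payload": {
  "series": [
    [4,-2,0,0,255],
    [9,-5,0,0,255],
    [13,-7,0,0,255],
    [13,-7,0,0,255],
    [9,-5,0,0,255]
  ]
}}

```text
clock: 7.4
position: [0.5662, 0.1202, 0.0685]
tcp_rot: [179.9, -0.0, 62.5]
wrist_force: [0.4, 0.6, -0.2]
grip_width: -0.0
```

{"api": "jog_arm", "payload": {
  "series": [
    [0,0,15,0,255],
    [0,0,35,0,255],
    [0,0,40,0,255],
    [0,0,40,0,255],
    [0,0,30,0,255]
  ]
}}

```text
clock: 7.9
position: [0.5644, 0.1212, 0.232]
tcp_rot: [179.9, -0.1, 62.6]
wrist_force: [1.6, 0.2, 0.0]
grip_width: -0.0
```

{"api": "jog_arm", "payload": {
  "series": [
    [-16,-34,0,0,255],
    [-16,-34,0,0,255],
    [-16,-34,0,0,255],
    [-16,-34,0,0,255],
    [-16,-34,0,0,255]
  ]
}}

```text
clock: 8.4
position: [0.4831, -0.0499, 0.2293]
tcp_rot: [180.0, -0.0, 62.6]
wrist_force: [-1.2, 0.0, -0.1]
grip_width: 0.001
```

{"api": "jog_arm", "payload": {
  "series": [
    [-16,-34,0,0,255],
    [-16,-34,0,0,255],
    [-16,-34,0,0,255],
    [-16,-34,0,0,255],
    [-16,-34,0,0,255]
  ]
}}

```text
clock: 8.9
position: [0.4031, -0.2199, 0.2293]
tcp_rot: [180.0, -0.0, 62.6]
wrist_force: [0.4, 0.4, -0.5]
grip_width: 0.002
```

{"api": "jog_arm", "payload": {
  "series": [
    [-16,-34,0,0,255],
    [-16,-34,0,0,255],
    [-16,-34,0,0,255],
    [-16,-34,0,0,255],
    [-16,-34,0,0,255]
  ]
}}

```text
clock: 9.4
position: [0.3232, -0.3899, 0.2294]
tcp_rot: [180.0, 0.0, 62.6]
wrist_force: [0.8, -0.2, 0.8]
grip_width: -0.001
```

{"api": "jog_arm", "payload": {
  "series": [
    [-10,-20,0,0,255],
    [0,0,0,0,255],
    [0,0,0,0,255],
    [0,0,0,0,255],
    [0,0,0,0,255]
  ]
}}

```text
clock: 9.9
position: [0.3146, -0.4079, 0.2285]
tcp_rot: [-180.0, -0.0, 62.6]
wrist_force: [-0.3, 0.1, 0.2]
grip_width: 0.003
```

```bash
python3 look.py 6
python3 - <<'E'
from rig import bot
from h import *
c=bot.capture('top');np.savez('top6.npz',**c);cv2.imwrite('pics/top6.png',c['pixels'][:,:,::-1])
im=c['pixels'][145:245,165:298,::-1];cv2.imwrite('pics/top6z.png',cv2.resize(np.clip(im*1.5,0,255).astype('u1'),None,fx=6,fy=6,interpolation=cv2.INTER_CUBIC))
for k in('top0','top6'):
    d=load(k+'.npz');P=cloud(d);I=d['pixels'].astype(int)
    m=((I.max(2)<75)&(abs(P[...,2]-.04)<.006)).astype('u1');n,l,s,_=cv2.connectedComponentsWithStats(m)
    for i in range(1,n):
        if s[i,4]>400: print(k,cv2.minAreaRect((P[l==i][:,:2]*1000).astype('f4')))
E
```

```text
9.95 [ 0.31464268 -0.40796696  0.22846858] s 0.05948611853110918 [-0.05249956  0.67291666 -0.32955006] -0.35648198228184824
top0 ((538.9939575195312, 191.724365234375), (188.2926025390625, 118.7424545288086), 62.577327728271484)
top0 ((543.3410034179688, -207.7084197998047), (118.31037902832031, 187.09608459472656), 15.477331161499023)
top6 ((538.8214111328125, 192.16012573242188), (189.28733825683594, 119.22766876220703), 62.927520751953125)
top6 ((543.2440795898438, -207.64895629882812), (118.29217529296875, 187.30540466308594), 15.409701347351074)
```

View pics/side6.png

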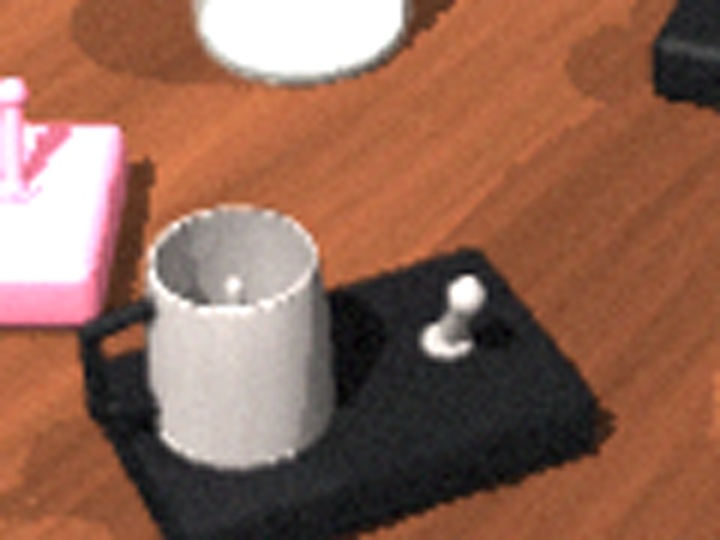

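View pics/top6.png

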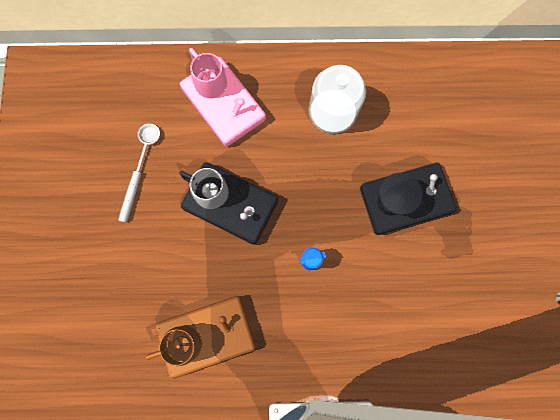

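View pics/top6z.png

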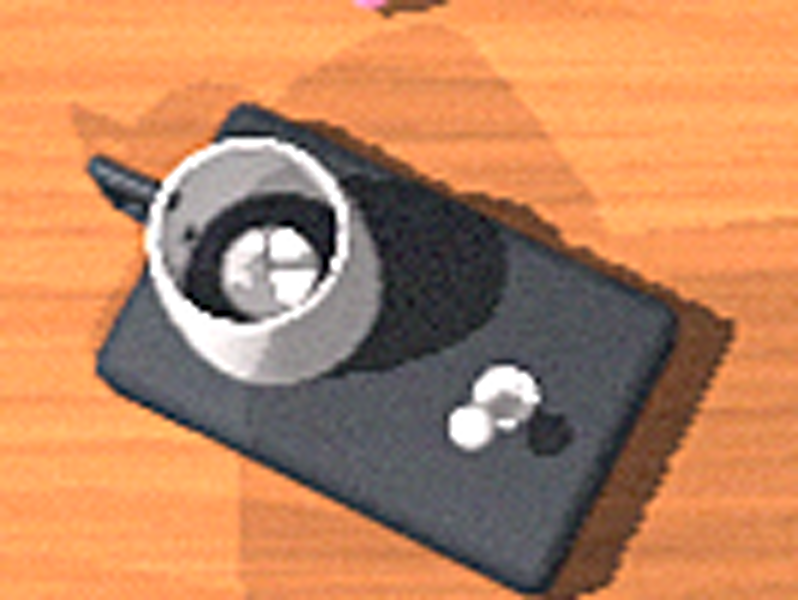

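The lever now leans to the robot side: ball at top crop (470,427) and side crop (467,293). Nothing else has moved. One last angle check, then I'll hand in.

Run:
```python
from h import *
s=load('side6.npz');t=load('top6.npz')
B,g=tri(s,(262.8,218.8),t,(243.2,216.0));ex=np.array([.8877,-.4605,0]);d0=np.array([.53211,.14039,.07887]);piv=np.array([.51597,.14732,.04])
d=B-piv;q=.5-np.arctan2(d@ex,d[2]);print(B,g,'q',q,'swing chord',np.linalg.norm(B-d0), 'dir',(B-d0)@ex, 'angle swept',2*np.arcsin(np.linalg.norm(B-d0)/.09))
```

```text
[0.49747876 0.15872125 0.08001606] 7.95247540419374e-05 q 0.9962215378033117 swing chord 0.03920039832241926 dir -0.0391836957762184 angle swept 0.9013205486583054
```

```bash
python3 -c "
from rig import bot
print(bot.job_done())"
```

```text
the job is handed in; nothing more can be done
None
```

I tipped the frother's toggle lever over to off with the shut fingertips. I then drew the hand back, raised it and moved it well clear, and handed the job in at about 10 s on the clock, of the 35 s allowed.

**Lever:** the two camera views put the angle at about 0.98–1.0 of 1.0, having swept about 0.90 rad from the start. The force readings never rose above the sensor's noise of about 1 N, so I did not feel the lever reach its stop.

**Frother and grinder:** both bases measured within 0.5 mm of where they started. The frother's angle read 0.35° different, which is within what this measurement can resolve.

**Other objects:** the jar, toothpick holder, spoon and grinder lever look unmoved in the before and after top views. I compared these by eye and did not measure them.

**Disagreements:** the pose reading was off by about 4 mm just after the fast descent, and settled before I touched anything. The fingers also met the lever about 5 mm later than I expected, because they are thinner than I had assumed.

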